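# Release and open the analyser's sample drawer

### The job

The sample drawer of the bench analyser must be opened for loading: turn both latches on its top so that their arms swing outward, clear of the drawer, right to their end stops, and only then pull the drawer by its handle all the way out to its stop. Pull gently, so that the vials standing loose inside stay upright. Leave the latches turned, the drawer fully out, and everything else where it stands.

Things in the scene. Friction and masses are not known exactly. Their poses are not given: they have to be found in the camera images.
- analyser: fixed ivory analyser base, 310 mm wide (y), top 110 mm up. Origin at table level below the centre of the closed drawer's face; x points into the unit, away from the robot, z up. It reaches 260 mm back (+x). Beside the drawer, solid cheeks 36 mm wide, as high as the top, centred at y = +-137 mm, reach 75 mm forward of the drawer's face (-x). A rack of tubes, 75 mm high, stands fixed on its rear
- drawer (a joint): travel of the light grey sample drawer between the cheeks, in m: 0 closed, 0.125 fully out at its stop; it slides along the analyser's -x, towards the robot, and needs about 3 N. Its front is 232 mm wide and 15 mm thick and stands 14 mm proud of the analyser's top
- drawer_handle (a point): middle of the drawer's steel bar handle: round bar 11 mm thick, 120 mm long along the analyser's y, its axis 42 mm in front of the drawer's face (36 mm clear gap behind the bar), 98 mm above the table; open above. Moves with the drawer; axes as the analyser's
- latch_left (a joint): angle in rad of the turn latch at the front of the left (+y) cheek. Near 0 its flat steel arm points back and inward (40 degrees to the right of the analyser's +x), its tip before the drawer's proud front, and blocks it; turned anticlockwise seen from above the arm swings outward, clear of the drawer, to its end stop at 1.45. Stays where it is left; takes 0.06 N m
- latch_left_grip (a point): grip point of the left latch, on its upright axis, 143 mm above the table, 54 mm in front of the closed drawer's face. Grip: upright grey bar 14 mm thick, 42 mm long along the arm, centred on the axis, 120 to 156 mm above the table. Steel arm under it: 18 mm wide, 8 mm thick, reaches 55 mm from the axis along the point's +x. Site axes turn with the latch
- latch_right (a joint): angle in rad of the turn latch at the front of the right (-y) cheek. Near 0 its flat steel arm points back and inward (40 degrees to the left of the analyser's +x), its tip before the drawer's proud front, and blocks it; turned clockwise seen from above the arm swings outward, clear of the drawer, to its end stop at 1.45. Stays where it is left; takes 0.06 N m
- latch_right_grip (a point): grip point of the right latch, on its upright axis, 143 mm above the table, 54 mm in front of the closed drawer's face. Grip: upright grey bar 14 mm thick, 42 mm long along the arm, centred on the axis, 120 to 156 mm above the table. Steel arm under it: 18 mm wide, 8 mm thick, reaches 55 mm from the axis along the point's +x. Site axes turn with the latch
- vial0: amber glass vial with white cap, 22 mm across, 55 mm high, standing loose on the drawer's floor (27 mm above the table), hidden until the drawer is opened; topples if the drawer is jerked or slammed. Origin under its centre, z up
- vial1: amber glass vial with white cap, 22 mm across, 55 mm high, standing loose on the drawer's floor (27 mm above the table), hidden until the drawer is opened; topples if the drawer is jerked or slammed. Origin under its centre, z up
- vial2: amber glass vial with white cap, 22 mm across, 55 mm high, standing loose on the drawer's floor (27 mm above the table), hidden until the drawer is opened; topples if the drawer is jerked or slammed. Origin under its centre, z up
- dish: small white ceramic dish, 70 mm across, 20 mm high, loose on the analyser's top behind the drawer's front; origin under its centre. Not part of the job
- jar: amber glass jar with white cap, 50 mm across, 70 mm high, on the table close to the analyser's left (+y) side; origin under its centre. Not part of the job
- reagent_bottle: glass bottle with blue cap, 80 mm across, 190 mm high, on the table well to the left; origin under its centre. Not part of the job
- beaker: glass beaker, 72 mm across, 90 mm high, on the table to the left; origin under its centre. Not part of the job
- tip_box: closed grey plastic box, 120 x 85 x 50 mm high, on the table to the right; origin under its centre. Not part of the job
- screwdriver: screwdriver 200 mm long with a black handle, lying on the table to the right. Not part of the job

How it is judged:
By the outcome, as a careful person would: the job done as asked, in the order asked, and still so for the second after the job is handed in, with the robot touching nothing.
It also fails if it takes over 66 s, if anything falls off the work surface, if the arm or the gripper's body presses on something with over 40 N, if the wrist force passes 120 N, or if a joint passes its speed limit or range.

### The arm

A 7-joint arm with a two-finger parallel gripper is mounted at the origin on the work surface. World frame = base frame: x ahead of the robot, y to its left, z up, the work surface at z = 0. Lengths are in m, angles in rad, forces in N, time in s.
With the tool pointing down it reaches from about 0.425 to 0.95 m from the base axis. Payload 4.7 kg.
Tool frame: the origin (TCP) lies at the centre of the arm's flange, where the gripper is bolted on; the fingertips stand 173 mm ahead of it and the grasp point (between the pads) lies env.grasp_offset ahead of it (env.grasp_offset is the distance from the TCP to the grasp point, in m); x points along the fingers, z is the direction in which the jaws open and shut, and the axes are right-handed (so a half turn about x gives the same grasp; the last joint's range is limited). The gripper opens to 85 mm and grips with 20 to 120 N. Pads are 22 mm wide; open, the fingers measure 114 mm over their backs; the gripper's body (76 mm by 85 mm) begins 54 mm behind the grasp point. The pads swing forward as they close: fully open they stand 13 mm farther back than shut.
Start: joints at [1.31, 0.469, -0.049, 1.532, 0.024, 1.141, -0.082], TCP at [0.155, -0.657, 0.405] pointing down, gripper open.
Joint ranges: [-2.59, 2.59], [-0.33, 1.99], [-1.39, 1.29], [0.1, 2.45], [-1.04, 4.18], [0.21, 1.99], [-2.66, 2.66]. Speed limits (rad/s): [2.57, 2.57, 3.14, 3.14, 3.14, 3.14, 3.14].

### API

Orientations are given as a 3x3 rotation matrix whose columns are the frame's x, y, z axes.
In Python, from station import env gives the robot as it stands. Calls block until the motion is done:
- env.goto(position, orientation): joint-space move of the TCP to a pose.
- env.servo_line(position, speed=0.15, ori=None, f_stop=None): straight line of the TCP; ori=None keeps the orientation; speed is the mean speed in m/s. With f_stop (N) it stops when the force on the tool has changed by that much, and returns True; else False.
- env.move_j(angles): joint-space move.
- env.let_go() and env.clamp(strength=None): open the fingers fully, or close them until they stop; strength is the grip in N (None keeps the last).
- env.dwell(seconds).
- env.inverse_kinematics(position, orientation): joint angles nearest the present ones, or None.
- env.read_state(): the state.
- env.grab_frame(name): name is "scene" or "top"; returns a dict with "pixels" (384x512x3 uint8, red, green, blue), "z_map" (384x512 float32, m along the optical axis (not along the pixel's ray), 0 where there is no reading), "K" (3x3 intrinsics, pixels), "extrinsics" (4x4, takes a point from world to camera coordinates). Camera axes: x right, y up, looking along -z (the intrinsics and any distortion apply to the point x, -y, -z); pixel columns grow to the right and rows downward; lengths in m; the calibration is good to about 2 mm. A picture is of the moment at which its call begins.
A pose or a line that the arm cannot do raises env.Unreachable and nothing moves.
- env.close_job(): hands the job in, once; it reports no verdict.
Trained networks look in the newest picture that a camera, given by its name, has taken for a name from the list of things; names that differ only in an ending like _2 or _b are one class to them, and where a whole thing is asked for, a point or a joint stands for the part that bears it (a point fixed in the world has none). Each returns a list of dicts, best first, with "conf" (0 to 1); they miss things now and then, are a little off and sometimes report something else, mostly with a low value. They report only what shows in the picture. A call takes as long as a camera call.
- env.spot_in(camera, query): "position" ([x, y, z] in m, in world coordinates, good to about 4 mm: the middle of the surface that is visible of it).
- env.place_of(camera, query): "position" ([x, y, z] in m, in world coordinates, good to about 4 mm: a listed point, or the origin of a listed thing).
The state is a dict: "t": time; "q": joint angles; "qd": joint speeds; "effort": joint torques, N m; "tcp_pos": TCP position; "ee_rot": TCP orientation; "wrist_force": force on the tool from outside, world axes, zero at the start; "torque": the same for the moment, N m; "grip_width": finger opening in m.
Only numpy, scipy, OpenCV 4.12 (cv2) and the standard library are available. Lean on these libraries where they do the work, as an engineer would, in place of code of your own. Each camera call takes 0.05 s, during which the arm holds its last target. There are 200 camera calls.

## Working session

There is one attempt and no reset: what is moved stays moved. The work goes in short steps, each a Python script; the robot and the scene stay as the last script left them, time stands still between calls to the robot, and variables do not carry over. Pictures are saved under pics/ and viewed, about 8 in all and at most 12, crops included, and the job is handed in when it is done.

```bash
ls; mkdir -p pics; python3 - <<'E'
from station import env
import cv2,numpy as np
print(env.grasp_offset, env.read_state()['t'])
for c in ("top","scene"):
    f=env.grab_frame(c); cv2.imwrite(f"pics/{c}0.png",f["pixels"][:,:,::-1]); np.savez(f"{c}0.npz",**f)
    for n in ("analyser","drawer_handle","latch_left_grip","latch_right_grip","dish","jar","beaker","reagent_bottle"):
        print(c,n,[(np.round(d["position"],3),round(d["conf"],2)) for d in env.place_of(c,n)[:2]])
E
```

```text
pics
0.1547 0.0
top analyser [(array([ 0.654, -0.068, -0.   ]), 0.91)]
top drawer_handle [(array([ 0.612, -0.075,  0.1  ]), 0.76), (array([ 0.594,  0.171, -0.   ]), 0.24)]
top latch_left_grip [(array([0.577, 0.062, 0.143]), 0.46)]
top latch_right_grip [(array([ 0.622, -0.21 ,  0.144]), 0.5)]
top dish [(array([ 0.765, -0.111,  0.111]), 0.81)]
top jar [(array([ 0.62 , -0.21 ,  0.142]), 0.72), (array([0.594, 0.172, 0.002]), 0.46)]
top beaker [(array([0.375, 0.445, 0.002]), 0.77), (array([ 0.766, -0.11 ,  0.111]), 0.38)]
top reagent_bottle [(array([ 0.62 ,  0.459, -0.003]), 0.6)]
scene analyser [(array([ 0.655, -0.064,  0.002]), 0.96)]
scene drawer_handle [(array([ 0.61 , -0.08 ,  0.099]), 0.69), (array([ 0.765, -0.108,  0.109]), 0.33)]
scene latch_left_grip [(array([0.579, 0.058, 0.144]), 0.58), (array([ 0.76 , -0.109,  0.112]), 0.19)]
scene latch_right_grip [(array([ 0.626, -0.212,  0.147]), 0.63)]
scene dish [(array([ 0.762, -0.108,  0.109]), 0.94)]
scene jar [(array([0.595, 0.171, 0.   ]), 0.62)]
scene beaker [(array([ 0.378,  0.448, -0.001]), 0.84)]
scene reagent_bottle [(array([0.627, 0.456, 0.001]), 0.72)]
```

View pics/top0.png

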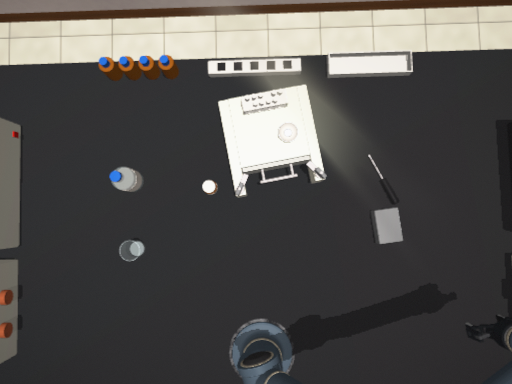

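View pics/scene0.png

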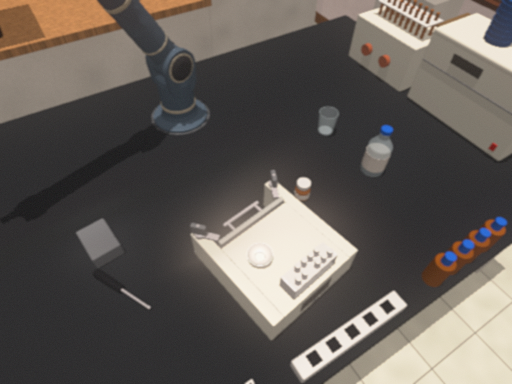

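The pictures agree with the networks. The latches are 275 mm apart (274 mm expected) and the yaw is about 9.6°. In the top view they sit at about (241,185) and (318,172), with the handle bar near (278,175). I'll start with the right latch.

```bash
cat > h.py <<'E'
from station import env
import numpy as np
L=np.array([.578,.060]); Rr=np.array([.624,-.2110])
yv=(L-Rr)/np.linalg.norm(L-Rr); xv=np.array([yv[1],-yv[0]]); yaw=np.arctan2(xv[1],xv[0])
O=(L+Rr)/2+.054*xv; O=(O+np.array([.6545,-.066]))/2
def W(x,y): return O+x*xv+y*yv
def ori(a):  # tool down, jaw direction at world yaw a
    x=np.array([0,0,-1.]); z=np.array([np.cos(a),np.sin(a),0]); return np.c_[x,np.cross(z,x),z]
G=env.grasp_offset
def P(xy,z): return np.array([*xy,z+G])
def st(s=''):
    r=env.read_state(); print(s,'t',round(r['t'],2),'tcp',np.round(r['tcp_pos'],4),'F',np.round(r['wrist_force'],1),'M',np.round(r['torque'],2),'w',round(r['grip_width'],4),'q7',round(r['q'][6],3)); return r
def plan(side):  # side +1 left, -1 right
    xy=W(-.054,side*.137); best=None
    for k in (0,np.pi):
        a0=yaw-side*np.deg2rad(40)+np.pi/2+k
        q=[env.inverse_kinematics(P(xy,.145),ori(a0+side*d)) for d in (0,.75,1.5)]
        if any(v is None for v in q): print(k,'none'); continue
        q7=[v[6] for v in q]; print(k,np.round(q7,2), np.round(np.ptp(np.array(q)[:,:6],axis=0).max(),3))
        if np.ptp(np.array(q)[:,:6],axis=0).max()<.05 and abs(q7[2]-q7[0])<1.6:
            m=max(map(abs,q7))
            if best is None or m<best[0]: best=(m,a0,np.sign(q7[2]-q7[0]))
    return xy,best
def turn(side,z=.145):
    xy,b=plan(side); print(xy,b); _,a0,s=b
    env.goto(P(xy,.24),ori(a0)); st('above')
    env.servo_line(P(xy,z),speed=.1); st('down')
    env.clamp(40); q0=st('clamped')['q']
    for d in (.3,.6,.9,1.15,1.3,1.4,1.45,1.5,1.54):
        q=np.array(q0); q[6]+=s*d; env.move_j(q); r=st(d)
        if d>1.25 and abs(r['torque'][2])>.8: print('stop felt'); break
E
python3 - <<'E'
from h import *
print(O,np.rad2deg(yaw)); plan(1); turn(-1)
E
```

```text
[ 0.65436924 -0.0662316 ] 9.63366075085302
0 [0.37 1.03 1.71] 0.265
3.141592653589793 [-2.53 -1.9  -1.21] 0.309
0 [2.05 1.54 0.82] 0.478
3.141592653589793 [-0.69 -1.36 -2.  ] 0.363
[ 0.62405743 -0.21033641] NoneTraceback (most recent call last):
  File "<stdin>", line 2, in <module>
  File "h.py", line 25, in turn
    xy,b=plan(side); print(xy,b); _,a0,s=b
                                  ^^^^^^
TypeError: cannot unpack non-iterable NoneType object
```

```bash
python3 - <<'E'
s=open('h.py').read()
a=s.index("        q=[env.inv"); b=s.index("    return xy,best")
s=s[:a]+'''        q=env.inverse_kinematics(P(xy,.145),ori(a0))
        if q is None: continue
        m=max(abs(q[6]),abs(q[6]+side*1.6))
        if best is None or m<best[0]: best=(m,a0,side)
'''+s[b:]
open('h.py','w').write(s)
E
python3 - <<'E'
from h import *
turn(-1)
E
```

```text
[ 0.62405743 -0.21033641] (np.float64(2.0519433915736816), np.float64(2.4370671267151627), -1)
above t 3.21 tcp [ 0.6239 -0.2114  0.3943] F [-0.4 -0.3 -0.2] M [0.   0.04 0.04] w 0.0852 q7 2.156
down t 4.31 tcp [ 0.6244 -0.2102  0.3005] F [-0.2  0.9  0.4] M [-0.01 -0.07  0.01] w 0.0853 q7 2.091
clamped t 4.96 tcp [ 0.6232 -0.2093  0.3   ] F [-4.5  1.8  3.4] M [ 0.4   0.92 -0.09] w 0.0136 q7 2.091
0.3 t 5.35 tcp [ 0.6234 -0.2096  0.3   ] F [-0.  -0.9 -0. ] M [-0.16 -0.26 -0.08] w 0.013 q7 1.794
0.6 t 5.74 tcp [ 0.6235 -0.2099  0.3   ] F [ 2.6 -2.6 -1.1] M [-0.45 -0.47 -0.06] w 0.0131 q7 1.495
0.9 t 6.13 tcp [ 0.6235 -0.2102  0.3   ] F [ 3.2 -3.7 -0. ] M [-0.89 -0.71 -0.06] w 0.0135 q7 1.196
1.15 t 6.48 tcp [ 0.6235 -0.2105  0.3   ] F [ 2.5 -5.3 -1.6] M [-0.97 -0.74 -0.05] w 0.0131 q7 0.945
1.3 t 6.75 tcp [ 0.6234 -0.2107  0.3   ] F [ 3.6 -5.3 -0.4] M [-1.07 -0.61 -0.05] w 0.0134 q7 0.795
1.4 t 7.0 tcp [ 0.6234 -0.2107  0.3   ] F [ 2.  -5.4 -0.3] M [-1.08 -0.63 -0.04] w 0.013 q7 0.695
1.45 t 7.25 tcp [ 0.6234 -0.2108  0.3   ] F [ 1.7 -5.4 -1. ] M [-1.11 -0.58 -0.08] w 0.0138 q7 0.645
1.5 t 7.5 tcp [ 0.6232 -0.2104  0.3001] F [ 1.5 -6.2  0.6] M [-1.21 -0.4   0.92] w 0.0132 q7 0.598
stop felt
```

The stop was felt (Mz jumped to 0.92 N m at about 1.5 rad). Next I release and turn the left latch.

```bash
python3 - <<'E'
from h import *
def up():
    env.let_go(); p=np.array(env.read_state()['tcp_pos']); p[2]=.24+G; env.servo_line(p,speed=.12); st('up')
up(); turn(1); up()
env.goto(P(W(-.30,0.0),.32),ori(yaw)); st()
import cv2
ims=[]
for c,(x,y,w) in (("top",(200,80,150)),("scene",(170,150,200))):
    f=env.grab_frame(c); p=f["pixels"][y:y+w*3//4+30,x:x+w,::-1]; ims.append(cv2.resize(p,(400,500)))
    for n in ("drawer_handle","latch_left_grip","latch_right_grip"):
        print(c,n,[(np.round(d["position"],3),round(d["conf"],2)) for d in env.place_of(c,n)[:2]])
cv2.imwrite("pics/b.png",np.hstack(ims))
E
```

```text
up t 9.13 tcp [ 0.6229 -0.2094  0.3938] F [-0.1  0.3  0.4] M [ 0.   -0.01 -0.03] w 0.0854 q7 0.656
[0.57820408 0.05979962] (np.float64(1.8251475581858783), np.float64(1.040803725119699), 1)
above t 10.19 tcp [0.5791 0.0578 0.3942] F [ 1.  -1.1 -0.6] M [-0.04  0.    0.06] w 0.0858 q7 0.309
down t 11.29 tcp [0.5785 0.0601 0.3004] F [-0.3  0.7 -0.6] M [-0.01  0.01  0.01] w 0.0853 q7 0.225
clamped t 11.94 tcp [0.578  0.0596 0.2998] F [-2.2 -1.6  4.5] M [-0.51  0.52  0.05] w 0.0135 q7 0.225
0.3 t 12.33 tcp [0.578  0.0598 0.2999] F [-0.6  0.4  1.3] M [0.02 0.1  0.01] w 0.0133 q7 0.522
0.6 t 12.72 tcp [0.578  0.06   0.2999] F [-0.5  1.2 -0.1] M [ 0.4  -0.08  0.03] w 0.0135 q7 0.821
0.9 t 13.12 tcp [0.5779 0.0603 0.2999] F [-0.   4.  -1.2] M [ 0.84 -0.18  0.05] w 0.013 q7 1.12
1.15 t 13.47 tcp [0.5778 0.0605 0.2999] F [-0.5  4.8 -1.9] M [ 1.19 -0.12  0.05] w 0.0136 q7 1.369
1.3 t 13.73 tcp [0.5777 0.0606 0.2999] F [ 0.3  5.9 -0.9] M [ 1.23 -0.07  0.  ] w 0.0131 q7 1.52
1.4 t 13.98 tcp [0.5776 0.0607 0.2999] F [-0.3  6.3 -1.7] M [ 1.29 -0.04  0.09] w 0.0134 q7 1.619
1.45 t 14.23 tcp [0.5776 0
[... 155 characters left out ...]
.0137 q7 1.717
stop felt
up t 16.12 tcp [0.5778 0.0592 0.3939] F [ 0.   0.4 -0.3] M [0.04 0.01 0.06] w 0.0857 q7 1.809
 t 17.29 tcp [ 0.3589 -0.1162  0.4745] F [0.1 0.2 0.6] M [ 0.04  0.01 -0.  ] w 0.0848 q7 0.517
top drawer_handle [(array([ 0.612, -0.074,  0.099]), 0.95), (array([0.575, 0.063, 0.142]), 0.37)]
top latch_left_grip [(array([0.576, 0.059, 0.14 ]), 0.55), (array([ 0.61 , -0.449, -0.002]), 0.23)]
top latch_right_grip [(array([ 0.62 , -0.208,  0.142]), 0.52)]
scene drawer_handle [(array([ 0.609, -0.079,  0.094]), 0.71), (array([0.594, 0.171, 0.001]), 0.18)]
scene latch_left_grip [(array([0.576, 0.058, 0.146]), 0.57)]
scene latch_right_grip [(array([ 0.624, -0.215,  0.147]), 0.66)]
```

View pics/b.png

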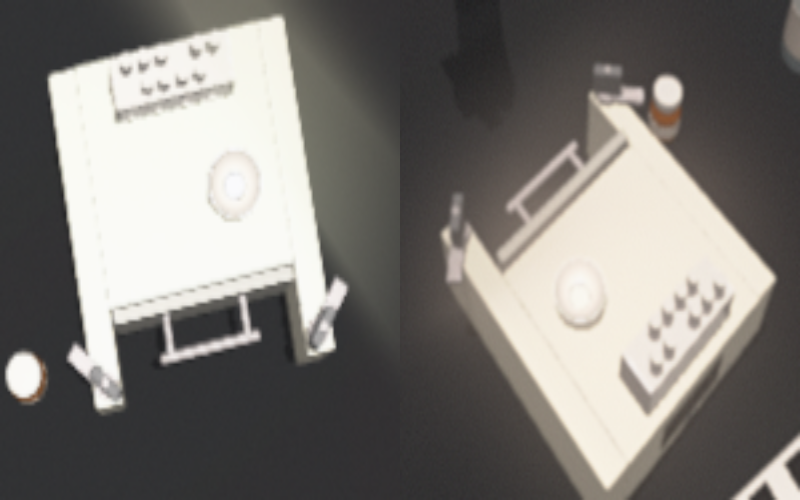

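Both arms point outward in the pictures: left at crop pixel (95,375), right at (327,312). The handle is at (210,330). The drawer front leaves no room for a centred open grasp, so I'll hook the bar with the rear finger and pull slowly.

```bash
python3 - <<'E'
from h import *
import cv2
c=W(-.042-.026,0); o=ori(yaw); zt=.240
T=lambda d,z=zt: np.array([*(c-d*xv),z])
for d in (0,.15): print(env.inverse_kinematics(T(d),o) is not None)
env.goto(T(0,.36),o); st()
print(env.servo_line(T(0),speed=.06,f_stop=6)); st('down')
prev=False
for d,v,f in ((.02,.012,10),(.07,.022,12),(.115,.022,12)):
    if env.servo_line(T(d),speed=v,f_stop=f): print('hit',d); st(); break
    st(d)
f=env.grab_frame("top"); a=cv2.resize(f["pixels"][80:230,190:340,::-1],(450,450))
cv2.imwrite("pics/c.png",a)
print([(np.round(d["position"],3),round(d["conf"],2)) for d in env.place_of("top","drawer_handle")[:2]], W(-.042-.125,0))
E
```

```text
True
True
 t 18.71 tcp [ 0.587  -0.078   0.3604] F [-0.6 -0.4  0.2] M [-0.02 -0.05 -0.07] w 0.0855 q7 -0.268
True
down t 20.61 tcp [ 0.5875 -0.0776  0.2413] F [-0.9 -0.1  3.9] M [-0.06 -0.02 -0.04] w 0.0858 q7 -0.381
0.02 t 22.4 tcp [ 0.5677 -0.0809  0.2401] F [ 2.5  0.5 -1.4] M [ 0.06 -0.43  0.01] w 0.0855 q7 -0.383
0.07 t 24.82 tcp [ 0.5183 -0.0893  0.24  ] F [1.5 2.5 0.9] M [ 0.33 -0.41  0.07] w 0.0851 q7 -0.382
0.115 t 27.02 tcp [ 0.474  -0.0969  0.24  ] F [2.8 1.9 0.4] M [ 0.39 -0.33  0.06] w 0.0852 q7 -0.371
[(array([ 0.507, -0.091,  0.099]), 0.61)] [ 0.4897243  -0.09417872]
```

View pics/c.png

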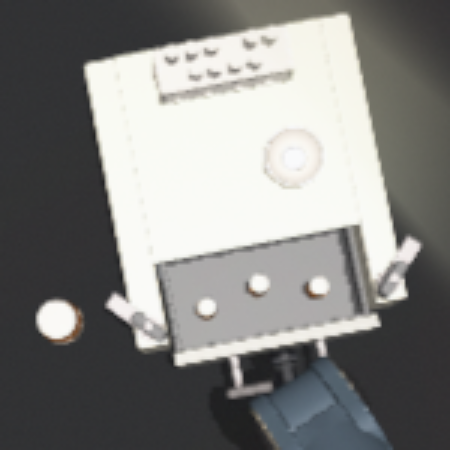

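The drawer is about 105 mm out, and all three vials are upright, with caps at (205,308), (258,285) and (318,288). I'll go slowly for the last part.

```bash
python3 - <<'E'
from h import *
import cv2
c=W(-.042-.026,0); o=ori(yaw); zt=.240
T=lambda d,z=zt: np.array([*(c-d*xv),z])
for d in (.125,.130,.134,.137,.140,.143,.146):
    h=env.servo_line(T(d),speed=.010,f_stop=10); r=st((d,h))
    if h or np.dot(r['wrist_force'][:2],xv)>10: break
cur=np.dot(np.array(r['tcp_pos'])[:2]-c,-xv); print('travel',cur)
# unload: shift forward into gap by ~11 mm, then up
env.servo_line(T(cur-.010),speed=.02); st('free')
env.servo_line(T(cur-.010,.36),speed=.06); st('up')
env.goto(np.array([*W(-.25,-.30),.45]),o); st()
ims=[]
for cam,(x,y,w) in (("top",(190,80,150)),("scene",(150,130,200))):
    f=env.grab_frame(cam); ims.append(cv2.resize(f["pixels"][y:y+w,x:x+w,::-1],(400,400)))
    for n in ("drawer_handle","dish","jar","vial0","latch_left_grip","latch_right_grip"):
        print(cam,n,[(np.round(d["position"],3),round(d["conf"],2)) for d in env.place_of(cam,n)[:3]])
cv2.imwrite("pics/d.png",np.hstack(ims)); print(W(-.042-.125,0))
E
```

```text
(0.125, False) t 28.27 tcp [ 0.464  -0.0985  0.24  ] F [1.6 1.  1.1] M [ 0.28 -0.29 -0.  ] w 0.0855 q7 -0.367
(0.13, False) t 28.92 tcp [ 0.459  -0.0994  0.24  ] F [1.7 0.8 1.1] M [ 0.18 -0.27  0.05] w 0.0853 q7 -0.365
(0.134, False) t 29.47 tcp [ 0.455  -0.1001  0.24  ] F [ 0.7 -0.2 -0.5] M [ 0.26 -0.23 -0.01] w 0.0853 q7 -0.364
(0.137, False) t 29.92 tcp [ 0.4521 -0.1006  0.24  ] F [ 1.   2.3 -0.5] M [ 0.2  -0.3   0.04] w 0.0853 q7 -0.362
(0.14, True) t 30.26 tcp [ 0.4505 -0.101   0.2401] F [ 0.9 -0.1  0.5] M [ 0.05 -0.21  0.01] w 0.0852 q7 -0.361
travel 0.1387764081885339
free t 30.89 tcp [ 0.4603 -0.0991  0.2399] F [0.8 0.5 0.3] M [ 0.02 -0.    0.03] w 0.0851 q7 -0.365
up t 33.04 tcp [ 0.4603 -0.0992  0.3598] F [-0.4  0.6  0.6] M [ 0.05 -0.   -0.01] w 0.0854 q7 -0.17
 t 34.25 tcp [ 0.4587 -0.4018  0.4499] F [-0.3  0.8 -0.7] M [ 0.06 -0.06  0.02] w 0.0856 q7 0.37
top drawer_handle [(array([ 0.486, -0.095,  0.1  ]), 0.88)]
top dish [(array([ 0.765, -0.109,  0.108]), 0.86), (array([ 0.375,  0.446, -0.   ]), 0.43)]
top jar [(array([0.593, 0.173, 0.002]), 0.63)]
top vial0 [(array([ 0.483, -0.097,  0.096]), 0.57), (array([ 0.604, -0.138,  0.027]), 0.54), (array([ 0.577, -0.011,  0.027]), 0.52)]
top latch_left_grip [(array([0.578, 0.061, 0.14 ]), 0.41), (array([ 0.62 , -0.208,  0.14 ]), 0.18)]
top latch_right_grip [(array([ 0.621, -0.209,  0.143]), 0.48), (array([ 0.764, -0.108,  0.11 ]), 0.35)]
scene drawer_handle [(array([ 0.489, -0.099,  0.094]), 0.85)]
scene dish [(array([ 0.761, -0.108,  0.111]), 0.86)]
scene jar [(array([ 0.597,  0.172, -0.001]), 0.82)]
scene vial0 [(array([ 0.593, -0.138,  0.026]), 0.62), (array([ 0.605, -0.068,  0.025]), 0.49), (array([ 0.578, -0.008,  0.03 ]), 0.39)]
scene latch_left_grip [(array([0.576, 0.058, 0.145]), 0.75)]
scene latch_right_grip [(array([ 0.627, -0.21 ,  0.147]), 0.6)]
[ 0.4897243  -0.09417872]
```

View pics/d.png

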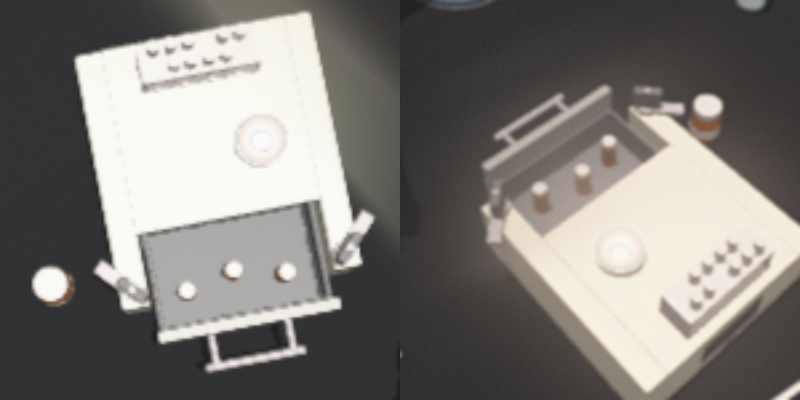

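The handle is at the expected fully-out place and the vials are standing. The force dropped after the stop was felt, so I'll press once more with a steady pull to make sure.

```bash
python3 - <<'E'
from h import *
import cv2
c=W(-.042-.026,0); o=ori(yaw); zt=.240
T=lambda d,z=zt: np.array([*(c-d*xv),z])
D=.1388
env.goto(T(D-.010,.36),o); env.servo_line(T(D-.010),speed=.08); st('down')
env.servo_line(T(D-.002),speed=.012)
for d in (D-.001,D,D+.001,D+.002,D+.003):
    env.servo_line(T(d),speed=.008); env.dwell(.1); r=st(round(d,4))
    if np.hypot(*r['wrist_force'][:2])>9: break
env.servo_line(T(D-.010),speed=.02); env.servo_line(T(D-.010,.36),speed=.08)
env.goto(np.array([*W(-.25,-.30),.45]),o); st('end')
f=env.grab_frame("top"); print([(np.round(d["position"],3)) for d in env.place_of("top","drawer_handle")[:1]])
f2=env.grab_frame("scene"); print([(np.round(d["position"],3)) for d in env.place_of("scene","drawer_handle")[:1]])
cv2.imwrite("pics/e.png",np.hstack([cv2.resize(f["pixels"][80:230,190:340,::-1],(400,400)),cv2.resize(f2["pixels"][130:330,150:350,::-1],(400,400))]))
E
```

```text
down t 37.81 tcp [ 0.4605 -0.0992  0.2404] F [-0.7  0.3  0.4] M [-0.   -0.05 -0.01] w 0.0852 q7 -0.37
0.1378 t 39.0 tcp [ 0.4515 -0.1007  0.24  ] F [ 0.2 -0.1 -0.4] M [-0.03 -0.02 -0.01] w 0.0856 q7 -0.366
0.1388 t 39.38 tcp [ 0.4508 -0.1008  0.2401] F [2.1 0.8 0.8] M [ 0.05 -0.38 -0.01] w 0.0852 q7 -0.366
0.1398 t 39.75 tcp [ 0.4504 -0.1009  0.2402] F [ 5.   0.8 -4.4] M [ 0.13 -0.89 -0.02] w 0.0852 q7 -0.365
0.1408 t 40.12 tcp [ 0.4501 -0.101   0.2404] F [ 7.5  1.5 -5.9] M [ 0.24 -1.31 -0.05] w 0.0854 q7 -0.365
0.1418 t 40.5 tcp [ 0.4497 -0.1011  0.2405] F [10.3  0.7 -8. ] M [ 0.3  -1.66 -0.02] w 0.0854 q7 -0.364
end t 44.16 tcp [ 0.4588 -0.4018  0.4498] F [-0.4  0.1  0. ] M [ 0.02 -0.03  0.  ] w 0.0853 q7 0.367
[array([ 0.484, -0.093,  0.1  ])]
[]
```

View pics/e.png

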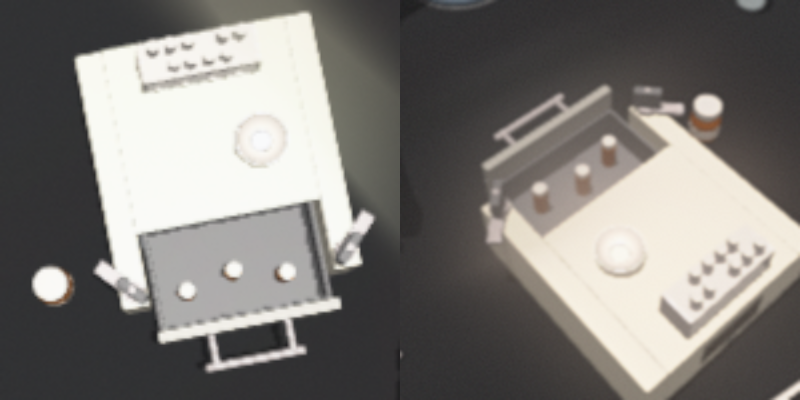

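The drawer is firmly at its stop: force rises to 10 N with less than 1 mm of motion. The vials are upright, with caps at (187,290), (233,268) and (287,271) in the top crop. Both latches are out. Handing in.

```bash
python3 -c "
from station import env
env.close_job()"
```

```text
the job is handed in; nothing more can be done
```

I turned both latches outward to their end stops, right then left, and only then pulled the drawer fully out by its handle. The job was handed in at about 44 s of the 66 s allowed.

- **Latches:** I gripped each one by its upright bar and turned it until the wrist moment jumped to about 0.9 N m, at roughly 1.5 rad. The last pictures show both arms pointing outward, clear of the drawer.
- **Drawer:** I hooked the bar with one finger instead of gripping it, because the open jaws would not fit centred behind it. The pull was 10–22 mm/s. At the first stop reading the force fell away again, so I hooked it a second time. Steady pressing then built up to 10 N with about 1 mm of tool movement, which confirms the stop.
- **Vials and other things:** All three vials stand upright in the last pictures, and the dish and jar are where they were. I did not re-measure the bottle, beaker, tip box or screwdriver, but the robot did not work near them.
- **Disagreements:** The last handle reading from the top camera was x = 0.484 m against 0.490 m expected, slightly more than the network's usual 4 mm error. The scene camera did not find the handle in that last look. On the earlier look the two cameras gave 0.486 and 0.489 m.

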